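Gauge the sign feet and reject the tight one

TASK

Take the steel plug gauge from its stand and try it in the hole of each of the three wooden sign feet in the tray, working from the robot's left to its right: lower it gently, without forcing, until its flange rests on the foot or the hole stops it. Then put the gauge back in its stand, flange down on the block, and set any foot that did not take the gauge all the way upright on the floor of the plywood box; the good feet stay standing in the tray, and the cans and the finished sign are left alone.

Things in the scene. Friction and masses are not known exactly. Their poses are not given: they have to be found in the camera images.
- gauge: steel plug gauge, 220 g, upright in the stand. From below: plug 22 mm diameter, 42 mm long, tapering to 12 mm over the last 12 mm; flange 38 mm, 5 mm thick; round handle 24 mm, 50 mm long. Origin: centre of the plug's lower end; z to the handle. Home in a good foot, flange on its top, the lower end is 3 mm above the foot's underside; in a tight foot it stops 20 mm higher
- stand: fixed dark wooden block 60 x 60 mm, 50 mm high, with an upright 30 mm through hole in its middle; the gauge hangs in it with the flange lying on the block's top, its lower end then 8 mm above the work surface. Left or right of the tray. Origin: centre of the underside, on the work surface
- tray: fixed open steel tray, 88 mm (its x) by 256 mm (its y), walls 14 mm high and 4 mm thick, floor 4 mm thick, divided across its length into three compartments in a row; turned up to 0.25 rad. Origin: centre of the underside; y along the row, towards the robot's left
- slot_left (a point): centre of the tray compartment farthest to the left as seen from the robot (tray's +y end), at its floor, 4 mm above the work surface; compartments are 80 mm square
- slot_middle (a point): centre of the tray compartment in the middle of the row as seen from the robot (tray's middle), at its floor, 4 mm above the work surface; compartments are 80 mm square
- slot_right (a point): centre of the tray compartment farthest to the right as seen from the robot (tray's -y end), at its floor, 4 mm above the work surface; compartments are 80 mm square
- foot_1: round light-wood foot for a sign stick: 54 mm diameter, 45 mm high, about 110 g, upright in one tray compartment. Hole on its axis, 26 mm wide at the top, either goes through at that width or narrows to 8 mm at 22 mm below the top, stopping the gauge; all look alike outside so only the gauge can tell. Origin: centre of underside; z up the hole
- foot_2: round light-wood foot for a sign stick: 54 mm diameter, 45 mm high, about 110 g, upright in one tray compartment. Hole on its axis, 26 mm wide at the top, either goes through at that width or narrows to 8 mm at 22 mm below the top, stopping the gauge; all look alike outside so only the gauge can tell. Origin: centre of underside; z up the hole
- foot_3: round light-wood foot for a sign stick: 54 mm diameter, 45 mm high, about 110 g, upright in one tray compartment. Hole on its axis, 26 mm wide at the top, either goes through at that width or narrows to 8 mm at 22 mm below the top, stopping the gauge; all look alike outside so only the gauge can tell. Origin: centre of underside; z up the hole
- box: fixed open plywood box for rejects, 150 x 150 mm outside, 40 mm high, walls and floor 6 mm thick, empty. On the other side of the tray from the stand. Origin: centre of the underside
- can_1: bystander: closed plain aluminium drink can, 66 mm in diameter, 122 mm high, upright beyond the tray. Origin: centre of the underside
- can_2: bystander: a second can like can_1
- sign: bystander: finished small sign, a foot of the same kind with a stick and a blank paper-white card 100 x 70 mm, 170 mm high in all, near the robot on its left. Origin: centre of the underside
There are look-alikes about, which are no part of the job. Leave any red look-alike of the foot_2 alone. Leave any orange look-alike of the stand alone.

How it is judged:
By the outcome, as a careful person would: the job done as asked, in the order asked, and still so for the second after the job is handed in, with the robot touching nothing.
It also fails if it takes over 59 s, if anything falls off the work surface, if the arm or the gripper's body presses on something with over 40 N, if the wrist force passes 120 N, or if a joint passes its speed limit or range.

ROBOT

A 6-joint arm with a two-finger parallel gripper is mounted at the origin on the work surface. World frame = base frame: x ahead of the robot, y to its left, z up, the work surface at z = 0. Lengths are in m, angles in rad, forces in N, time in s.
With the tool pointing down it reaches from about 0.375 to 0.75 m from the base axis. Payload 9 kg.
Tool frame: the origin (TCP) lies between the finger pads; the fingertips stand 25 mm ahead of it and the grasp point (between the pads) lies 6 mm ahead of it; z points along the fingers, y is the direction in which the jaws open and shut (so a half turn about z gives the same grasp; the last joint's range is limited). The gripper opens to 85 mm and grips with 20 to 120 N. Pads are 22 mm wide; open, the fingers measure 114 mm over their backs; the gripper's body (76 mm by 85 mm) begins 54 mm behind the grasp point. The pads swing forward as they close: fully open they stand 13 mm farther back than shut.
Start: joints at [-1.556, 0.104, 0.097, 1.564, 0, 1.353], TCP at [0.138, -0.584, 0.256] pointing down, gripper open.
Joint ranges: [-2.99, 2.99], [-0.84, 1.86], [-1.1, 1.16], [-1.84, 2.11], [-1.51, 1.56], [-3.14, 3.14]. Speed limits (rad/s): [2.22, 2.22, 2.57, 3.14, 3.14, 3.14].

INTERFACE

Orientations are given as a rotation vector (axis times angle).
In Python, from cell import robot, optics gives the robot as it stands.
- The arm moves only by the shell command python3 -m crank 'ROWS' [OPENING]. ROWS is JSON, a list of rows, each a list of 2 entries, a list of its own where there are three numbers: the shift along the tool's x, y, z in units of 50 mm (1.0 is 50 mm), then the turn, a rotation vector about the tool's x, y, z in units of 6 degrees (1.0 is 6 degrees). In form: [[[x, y, z], [wx, wy, wz]], ...]. A call has 1 to 20 rows; each row shifts and turns the pose as measured when the row begins, along the tool's axes as they then stand; what a row does not reach is not made up. A row lasts 1/8 s, in which the tool goes at most 62.5 mm and 10.7 degrees, less where a joint would pass 70% of its speed; a pose out of reach is approached as far as the arm can. A call is refused whole if a number of a shift passes 1 or a number of a turn 1, either way. A call with a gripper value outside its range is refused whole. OPENING is the opening, from 0 (shut) to 1 (fully open), set as the call begins (- or left out, the last holds). The fingers move at their own pace and stop on an object; the grip force is fixed at half the most. Time passes only in rows, so rows that do not move let the fingers close. It gives the time, the measured TCP pose, the force and the opening at its end, in the units of the state.
- robot.read_state(): the state, without advancing time (a new reading comes with each control period).
- optics.snapshot(name): name is "scene" or "top" or "wrist"; returns (picture, depth): 480x640x3 uint8, red, green, blue; 480x640 float32, m along the optical axis (not along the pixel's ray), 0 where there is no reading.
- optics.camera_info(name): a dict with "fx", "fy", "cx", "cy" (pixels), "extrinsics" (4x4, takes a point from world to camera coordinates); the wrist camera has in their place "T_tool_cam" (4x4, takes a point from camera to tool coordinates, whose origin is the TCP and whose axes are the flange's). Camera axes: x right, y up, looking along -z (the intrinsics and any distortion apply to the point x, -y, -z); pixel columns grow to the right and rows downward; lengths in m; the calibration is good to about 2 mm. The wrist camera is an equidistant fisheye: a pixel r from the principal point sees the ray r / f radians off the axis. A picture is of the moment at which its call begins: read the wrist's pose just before it. camera_info takes no time and is no camera call.
- robot.sign_off(): hands the job in, once; it reports no verdict.
The state is a dict: "clock": time; "joints": joint angles; "qvel": joint speeds; "joint_efforts": joint torques, N m; "eef_pos": TCP position; "eef_rot": TCP orientation; "contact_force": force on the tool from outside, world axes, zero at the start; "wrist_torque": the same for the moment, N m; "grip_width": finger opening in m.
Only numpy, scipy, OpenCV 4.12 (cv2) and the standard library are available. Lean on these libraries where they do the work, as an engineer would, in place of code of your own. Each camera call takes 0.05 s, during which the arm holds its last target.

## Working session

There is one attempt and no reset: what is moved stays moved. The work goes in short steps, Python scripts to look and compute and a shell command to move; the robot and the scene stay as the last step left them, time stands still between calls to the robot, and variables do not carry over. Pictures are saved under pics/ and viewed, and the job is handed in when it is done.

```bash
ls; mkdir -p pics; python3 - <<'E'
from cell import robot, optics
import cv2, numpy as np
print(robot.read_state())
for n in ["scene","top","wrist"]:
    i=optics.camera_info(n); print(n,{k:(np.round(v,4).tolist() if not isinstance(v,str) else v) for k,v in i.items()})
for n in ["scene","top"]:
    p,d=optics.snapshot(n); cv2.imwrite(f"pics/{n}0.png",p[:,:,::-1]); np.save(f"pics/{n}0.npy",d)
    np.save(f"pics/{n}0_rgb.npy",p)
print(robot.read_state()['clock'])
E
```

```text
pics
{'clock': 0.0, 'joints': array([-1.55569761e+00,  1.04705145e-01,  9.64501233e-02,  1.56391343e+00,
        1.82884247e-05,  1.35307714e+00]), 'qvel': array([-0.00050525,  0.00106945,  0.00047253, -0.00052756,  0.00117055,
       -0.00088357]), 'joint_efforts': array([-9.42933343e-05, -5.56939530e+01,  5.03643107e+01,  1.70356350e-02,
       -5.89245828e-04, -1.06546238e-05]), 'eef_pos': array([ 0.13843052, -0.58349209,  0.25550835]), 'eef_rot': array([-3.11897673e+00, -3.64725762e-01, -2.46456466e-04]), 'contact_force': array([-0.04385986, -0.38087585, -0.30172223]), 'wrist_torque': array([ 0.07099967, -0.04440357, -0.01610859]), 'grip_width': 0.08521857369017331}
scene {'fx': 451.3516, 'fy': 451.3516, 'cx': 320.1622, 'cy': 232.9932, 'extrinsics': [[-0.4369, 0.8993, -0.0164, 0.1919], [-0.5691, -0.2623, 0.7793, 0.25], [0.6966, 0.3499, 0.6264, -1.3894], [0.0, 0.0, 0.0, 1.0]]}
top {'fx': 442.5455, 'fy': 442.5455, 'cx': 321.66, 'cy': 237.7206, 'extrinsics': [[0.0264, -0.9996, -0.0091, 0.008], [0.9967, 0.0256, 0.0776, -0.5369], [-0.0773, -0.0111, 0.9969, -1.1297], [0.0, 0.0, 0.0, 1.0]]}
wrist {'fx': 371.6483, 'fy': 371.6483, 'cx': 318.6839, 'cy': 239.2379, 'T_tool_cam': [[0.0006, 0.9645, 0.2641, 0.0675], [1.0, -0.0005, -0.0003, -0.0002], [-0.0002, 0.2641, -0.9645, -0.1196], [0.0, 0.0, 0.0, 1.0]]}
0.1
```

View pics/scene0.png

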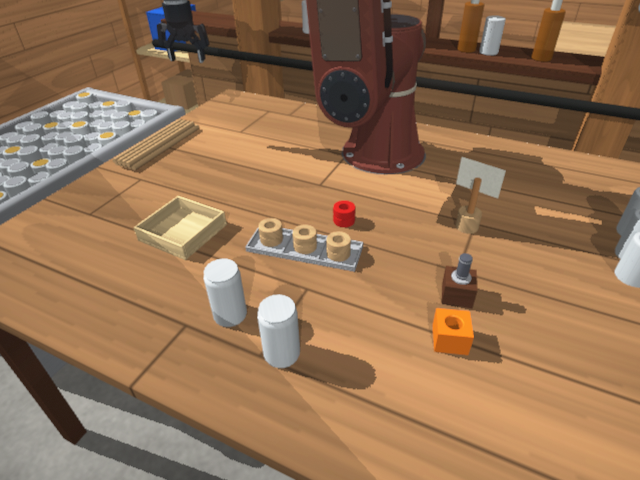

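View pics/top0.png

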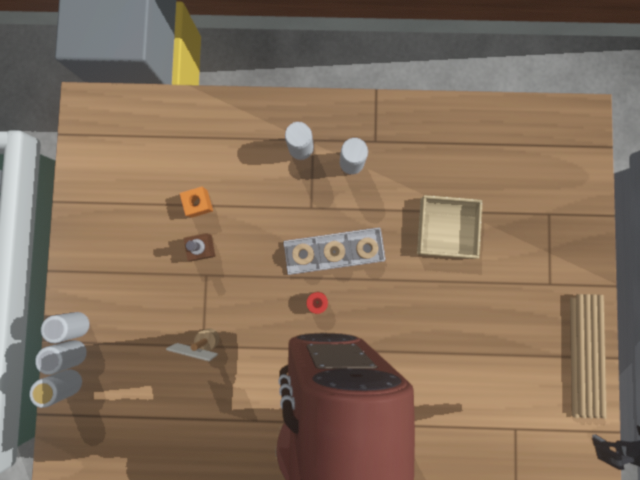

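The scene and top views show these candidates:
- **Gauge and stand:** dark stand with the gauge at top (197,246) and scene (460,285). The orange look-alike, top (196,201), is empty.
- **Feet:** light-wood feet in the tray at top (303,254), (335,251) and (368,248). The red look-alike is at (317,302), and the sign's own foot at (205,340).
- **Box:** at (450,228).

I'll measure these next.

```bash
cat > h.py <<'E'
import numpy as np, cv2
from cell import robot, optics
from scipy.spatial.transform import Rotation as R
def cloud(n,d):
    i=optics.camera_info(n); v,u=np.mgrid[0:480,0:640]
    c=np.stack([(u-i['cx'])/i['fx']*d, -(v-i['cy'])/i['fy']*d, -d],-1)
    E=np.array(i['extrinsics']); return (c-E[:3,3])@E[:3,:3]
def proj(n,P):
    i=optics.camera_info(n);E=np.array(i['extrinsics']);c=E[:3,:3]@np.asarray(P)+E[:3,3]
    return i['cx']+i['fx']*c[0]/-c[2], i['cy']-i['fy']*c[1]/-c[2]
def pix(n,u,v,z):
    i=optics.camera_info(n);E=np.array(i['extrinsics']);o=-E[:3,:3].T@E[:3,3]
    r=E[:3,:3].T@np.array([(u-i['cx'])/i['fx'],-(v-i['cy'])/i['fy'],-1]); return o+r*(z-o[2])/r[2]
def circ(P):
    A=np.c_[2*P,np.ones(len(P))]; s=np.linalg.lstsq(A,(P**2).sum(1),rcond=None)[0]; return s[:2],np.sqrt(s[2]+s[:2]@s[:2])
E
python3 - <<'E'
from h import *
for n in ["top","scene"]:
    d=np.load(f"pics/{n}0.npy"); W=cloud(n,d); ok=d>0
    def reg(x0,x1,y0,y1,z0,z1): 
        m=ok&(W[...,0]>x0)&(W[...,0]<x1)&(W[...,1]>y0)&(W[...,1]<y1)&(W[...,2]>z0)&(W[...,2]<z1); return W[m]
    print(n)
    if n=="top":
        c={k:pix("top",u,v,z) for k,u,v,z in [("L",303,254,.049),("M",335,251,.049),("R",368,248,.049),("gauge",197,246,.105),("orange",196,201,.05),("red",317,302,.045),("can1",299,128,.122),("can2",354,148,.122),("box",450,228,.02),("sign",205,340,.045)]}
        for k,v in c.items(): print(k,np.round(v,3))
    for k in c:
        x,y=c[k][:2]
        r=.05 if k!="box" else .1
        Q=reg(x-r,x+r,y-r,y+r,.02,.2); 
        if len(Q): 
            h=np.histogram(Q[:,2],bins=np.arange(.02,.2,.01))[0]; print(k,len(Q),h)
            for zl in ([.044,.056],) if k in "LMR" else ([.095,.115],[.045,.062]) if k=="gauge" else ():
                T=Q[(Q[:,2]>zl[0])&(Q[:,2]<zl[1])]; print("   ",zl,len(T),T[:,:2].min(0).round(3),T[:,:2].max(0).round(3),np.median(T,0).round(4))
E
```

```text
top
L [0.492 0.068 0.049]
M [ 0.502 -0.013  0.049]
R [ 0.511 -0.096  0.049]
gauge [0.502 0.321 0.105]
orange [0.62  0.345 0.05 ]
red [0.372 0.029 0.045]
can1 [0.793 0.083 0.122]
can2 [ 0.747 -0.051  0.122]
box [ 0.57  -0.311  0.02 ]
sign [0.27  0.307 0.045]
L 285 [  9   7 213  56   0   0   0   0   0   0   0   0   0   0   0   0   0]
    [0.044, 0.056] 260 [0.469 0.045] [0.52  0.096] [0.4938 0.0697 0.0485]
M 347 [ 66   9 209  63   0   0   0   0   0   0   0   0   0   0   0   0   0]
    [0.044, 0.056] 267 [ 0.476 -0.036] [0.527 0.015] [ 0.5021 -0.0099  0.0485]
R 301 [ 20   8 203  70   0   0   0   0   0   0   0   0   0   0   0   0   0]
    [0.044, 0.056] 269 [ 0.488 -0.119] [ 0.539 -0.068] [ 0.5133 -0.0936  0.0486]
gauge 635 [ 27  29 249 205  15   9  14  12  75   0   0   0   0   0   0   0   0]
    [0.095, 0.115] 81 [0.492 0.327] [0.517 0.349] [0.5044 0.3378 0.1037]
    [0.045, 0.062] 429 [0.469 0.303] [0.539 0.37 ] [0.5009 0.331  0.0499]
orange 590 [ 50  54 327 159   0   0   0   0   0   0   0   0   0   0   0   0   0]
red 347 [ 64  10 272   1   0   0   0   0   0   0   0   0   0   0   0   0
[... 796 characters left out ...]
187 [120 125 269 367  49  48  48  53 108   0   0   0   0   0   0   0   0]
    [0.095, 0.115] 131 [0.492 0.328] [0.517 0.352] [0.5084 0.3406 0.1041]
    [0.045, 0.062] 591 [0.469 0.305] [0.541 0.371] [0.5145 0.3403 0.0505]
orange 1351 [196 217 568 370   0   0   0   0   0   0   0   0   0   0   0   0   0]
red 396 [ 81 104 211   0   0   0   0   0   0   0   0   0   0   0   0   0   0]
can1 2324 [131 134 136 135 141 146 146 150 182 239 784   0   0   0   0   0   0]
can2 2020 [122 123 128 129 136 135 135 145 161 198 608   0   0   0   0   0   0]
box 1457 [576 752 129   0   0   0   0   0   0   0   0   0   0   0   0   0   0]
sign 1761 [ 81  83 237  29  25  23  29  36 149 157 157 199 166 170 181  39   0]
```

```bash
python3 - <<'E'
from h import *
t=cv2.imread("pics/top0.png"); s=cv2.imread("pics/scene0.png")
a=cv2.resize(t[225:285,275:395],(780,390),interpolation=cv2.INTER_CUBIC)
b=cv2.resize(t[185:275,155:240],(200*2,210*2)[::1],interpolation=cv2.INTER_CUBIC)
cv2.imwrite("pics/crA.png",a);cv2.imwrite("pics/crB.png",b)
E
cat >> h.py <<'E'
def plan(xyz, xang=None, step=0.95, maxdeg=5.7):
    """print total shift/turn to target and, per row, tool-frame entries with turn spread from the start"""
    s=robot.read_state(); p=np.array(s['eef_pos']); Rm=R.from_rotvec(s['eef_rot'])
    tgt=np.array(xyz)
    if xang is None: x=Rm.as_matrix()[:,0]; xang=np.arctan2(x[1],x[0])
    Rt=R.from_matrix(np.array([[np.cos(xang),np.sin(xang),0],[np.sin(xang),-np.cos(xang),0],[0,0,-1]]))
    w=(Rm.inv()*Rt).as_rotvec(); dist=np.abs(tgt-p)
    n=max(1,int(np.ceil(max(np.linalg.norm(tgt-p)/(.05*step), np.degrees(np.abs(w).max())/maxdeg))))
    print("pos",p.round(4),"n",n,"clock",round(float(s['clock']),2))
    d=(tgt-p)/n
    for k in range(n):
        Rk=Rm*R.from_rotvec(w*k/n); q=Rk.inv().apply(d)/.05
        print([q.round(3).tolist(),(np.degrees(w)/n/6).round(3).tolist()])
def st():
    s=robot.read_state(); x=R.from_rotvec(s['eef_rot']).as_matrix()
    print("t",round(float(s['clock']),2),"pos",s['eef_pos'].round(4),"xang",np.arctan2(x[1,0],x[0,0]).round(4),"zdir",x[:,2].round(3),"F",s['contact_force'].round(1),"g",round(s['grip_width'],4),"q",s['joints'].round(2))
E
python3 -c "
from h import *
st(); plan([.46,-.30,.25],1.0)"
```

```text
t 0.1 pos [ 0.1384 -0.5835  0.2556] xang 0.2328 zdir [-0.     0.001 -1.   ] F [-0.1  0.5  0.1] g 0.0856 q [-1.56  0.1   0.1   1.56 -0.    1.35]
pos [ 0.1384 -0.5835  0.2556] n 10 clock 0.1
[[0.757, -0.403, 0.012], [-0.001, -0.001, -0.733]]
[[0.785, -0.344, 0.012], [-0.001, -0.001, -0.733]]
[[0.809, -0.283, 0.012], [-0.001, -0.001, -0.733]]
[[0.829, -0.22, 0.012], [-0.001, -0.001, -0.733]]
[[0.843, -0.156, 0.012], [-0.001, -0.001, -0.733]]
[[0.853, -0.091, 0.011], [-0.001, -0.001, -0.733]]
[[0.857, -0.025, 0.011], [-0.001, -0.001, -0.733]]
[[0.856, 0.04, 0.011], [-0.001, -0.001, -0.733]]
[[0.851, 0.106, 0.011], [-0.001, -0.001, -0.733]]
[[0.84, 0.171, 0.011], [-0.001, -0.001, -0.733]]
```

View pics/crA.png

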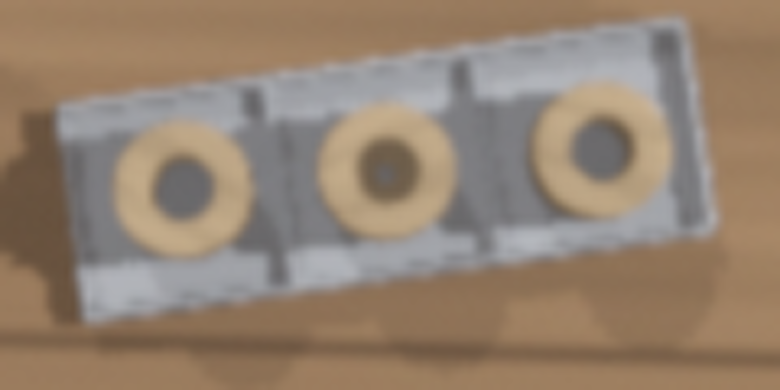

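View pics/crB.png

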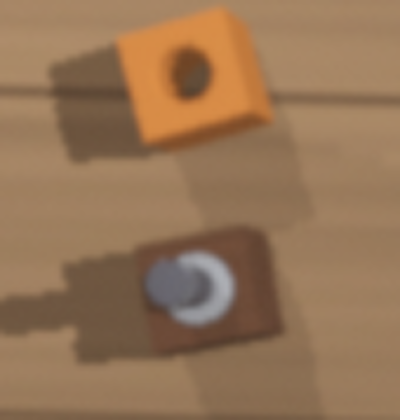

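The crops confirm the choice. The dark stand, crop (190,285), holds the gauge and the orange block is empty. The tray holds three light feet, and the middle hole looks narrower lower down, which the gauge still has to confirm. I'll move off now.

```bash
python3 -m crank '[[[0.76,-0.4,0],[0,0,-0.75]],[[0.78,-0.34,0],[0,0,-0.75]],[[0.81,-0.28,0],[0,0,-0.75]],[[0.83,-0.22,0],[0,0,-0.75]],[[0.84,-0.16,0],[0,0,-0.75]],[[0.85,-0.09,0],[0,0,-0.75]],[[0.86,-0.02,0],[0,0,-0.75]],[[0.86,0.04,0],[0,0,-0.75]],[[0.85,0.1,0],[0,0,-0.75]],[[0.84,0.17,0],[0,0,-0.75]]]' 0.6; python3 -c "
from h import *
st(); plan([.5,.3,.21],1.687)"
```

```text
clock: 1.35
eef_pos: [0.4615, -0.2858, 0.2519]
eef_rot: [-2.722, -1.555, -0.003]
contact_force: [0.3, 0.0, 0.8]
grip_width: 0.0511
t 1.35 pos [ 0.4615 -0.2858  0.2519] xang 1.038 zdir [-0.002  0.007 -1.   ] F [0.3 0.  0.8] g 0.0511 q [-0.8  -0.06 -0.08  1.56  0.    1.31]
pos [ 0.4615 -0.2858  0.2519] n 13 clock 1.35
[[0.806, -0.406, 0.071], [-0.003, -0.005, -0.477]]
[[0.825, -0.366, 0.07], [-0.003, -0.005, -0.477]]
[[0.843, -0.324, 0.07], [-0.003, -0.005, -0.477]]
[[0.858, -0.282, 0.069], [-0.003, -0.005, -0.477]]
[[0.871, -0.238, 0.069], [-0.003, -0.005, -0.477]]
[[0.882, -0.195, 0.068], [-0.003, -0.005, -0.477]]
[[0.89, -0.151, 0.068], [-0.003, -0.005, -0.477]]
[[0.897, -0.106, 0.067], [-0.003, -0.005, -0.477]]
[[0.901, -0.061, 0.067], [-0.003, -0.005, -0.477]]
[[0.903, -0.016, 0.066], [-0.003, -0.005, -0.477]]
[[0.903, 0.029, 0.066], [-0.003, -0.005, -0.477]]
[[0.9, 0.074, 0.065], [-0.003, -0.005, -0.477]]
[[0.895, 0.119, 0.065], [-0.003, -0.005, -0.477]]
```

```bash
python3 -m crank '[[[0.81,-0.41,0.07],[0,0,-0.48]],[[0.83,-0.37,0.07],[0,0,-0.48]],[[0.84,-0.32,0.07],[0,0,-0.48]],[[0.86,-0.28,0.07],[0,0,-0.48]],[[0.87,-0.24,0.07],[0,0,-0.48]],[[0.88,-0.2,0.07],[0,0,-0.48]],[[0.89,-0.15,0.07],[0,0,-0.48]],[[0.9,-0.1,0.07],[0,0,-0.48]],[[0.9,-0.06,0.07],[0,0,-0.48]],[[0.9,-0.02,0.07],[0,0,-0.48]],[[0.9,0.03,0.07],[0,0,-0.48]],[[0.9,0.07,0.07],[0,0,-0.48]],[[0.9,0.12,0.07],[0,0,-0.48]],[[0,0,0],[0,0,0]]]'; python3 -c "
from h import *
s=robot.read_state();p,d=optics.snapshot('wrist');cv2.imwrite('pics/w1.png',p[:,:,::-1]);np.savez('pics/w1.npz',p=p,d=d,pos=s['eef_pos'],rot=s['eef_rot'])
st(); plan([.5045,.338,.16],1.687)"
```

```text
clock: 3.1
eef_pos: [0.4893, 0.3231, 0.2043]
eef_rot: [-2.044, -2.37, -0.002]
contact_force: [0.3, -0.7, -0.1]
grip_width: 0.0514
t 3.15 pos [0.4896 0.3218 0.2045] xang 1.7164 zdir [-0.008  0.008 -1.   ] F [-0.9  0.   0.4] g 0.0511 q [ 0.35  0.06 -0.04  1.47  0.01  1.78]
pos [0.4896 0.3218 0.2045] n 2 clock 3.15
[[0.135, 0.174, 0.445], [-0.034, -0.044, 0.141]]
[[0.139, 0.171, 0.445], [-0.034, -0.044, 0.141]]
```

View pics/w1.png

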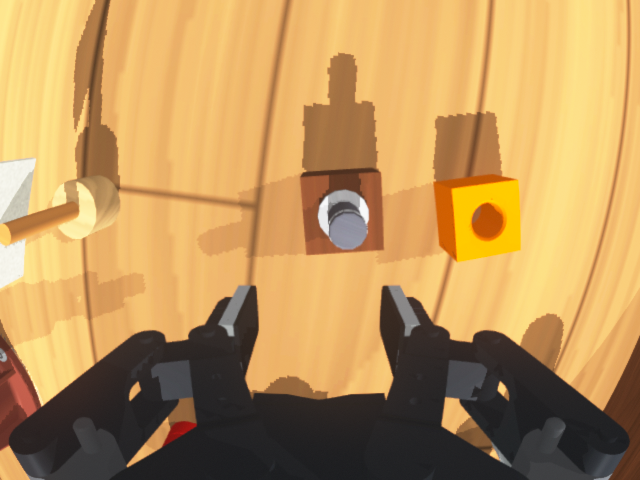

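The wrist view shows the gauge handle top at about (348,228) in the dark stand, between the sign foot on the left and the orange block on the right. I'll localise it with the wrist depth.

```bash
cat >> h.py <<'E'
def wcloud(d,pos,rot):
    i=optics.camera_info('wrist'); v,u=np.mgrid[0:480,0:640]
    x=(u-i['cx'])/i['fx'];y=(v-i['cy'])/i['fy'];th=np.hypot(x,y)+1e-9
    t=np.tan(th); c=np.stack([x/th*t*d,-y/th*t*d,-d],-1)
    T=np.array(i['T_tool_cam']); q=c@T[:3,:3].T+T[:3,3]
    return R.from_rotvec(rot).apply(q.reshape(-1,3)).reshape(480,640,3)+pos
def wsnap(name):
    s=robot.read_state();p,d=optics.snapshot('wrist');cv2.imwrite(f'pics/{name}.png',p[:,:,::-1])
    W=wcloud(d,s['eef_pos'],s['eef_rot']); W[d<=0]=9; return p,d,W
def disc(W,z0,z1,c,r):
    m=(W[...,2]>z0)&(W[...,2]<z1)&(np.hypot(W[...,0]-c[0],W[...,1]-c[1])<r)
    P=W[m][:,:2].astype(np.float32)
    if len(P)<10: print("few",len(P)); return
    h=cv2.convexHull(P)[:,0]; (e,rad)=cv2.minEnclosingCircle(P)
    cc,cr=circ(h); print(len(P),"z",np.median(W[m][:,2]).round(4),"mean",P.mean(0).round(4),"encl",np.round(e,4),round(rad,4),"hullfit",cc.round(4),cr.round(4))
E
python3 -c "
from h import *
z=np.load('pics/w1.npz'); W=wcloud(z['d'],z['pos'],z['rot']); W[z['d']<=0]=9
disc(W,.1,.11,(.5045,.338),.04); disc(W,.052,.06,(.5045,.338),.03)
print(W[228,348],W[245,370])
W=cloud('top',np.load('pics/top0.npy'))
disc(W,.1,.11,(.5045,.338),.04)
for c in [(.4945,.0705),(.502,-.0105),(.5135,-.0935)]: disc(W,.045,.055,c,.036)
W=cloud('scene',np.load('pics/scene0.npy'))
disc(W,.1,.11,(.5045,.338),.04)
for c in [(.4945,.0705),(.502,-.0105),(.5135,-.0935)]: disc(W,.045,.055,c,.036)
"
```

```text
1259 z 0.1068 mean [0.5041 0.3403] encl [0.5047 0.3393] 0.0127 hullfit [0.5046 0.3394] 0.0124
1957 z 0.0529 mean [0.5026 0.3433] encl [0.5046 0.338 ] 0.03 hullfit [0.5046 0.3381] 0.0297
[0.50450676 0.34102316 0.10659677] [0.52943945 0.31841129 0.05180287]
75 z 0.1039 mean [0.5042 0.3377] encl [0.5046 0.3373] 0.0123 hullfit [0.504  0.3379] 0.0113
249 z 0.0485 mean [0.4933 0.0699] encl [0.4935 0.0697] 0.0266 hullfit [0.4936 0.0699] 0.0259
253 z 0.0486 mean [ 0.5023 -0.0098] encl [ 0.5024 -0.0099] 0.0266 hullfit [ 0.5022 -0.01  ] 0.026
252 z 0.0487 mean [ 0.5131 -0.0933] encl [ 0.5131 -0.0938] 0.0268 hullfit [ 0.5131 -0.0938] 0.0261
108 z 0.1044 mean [0.5059 0.3406] encl [0.5043 0.3405] 0.0127 hullfit [0.5046 0.3404] 0.0119
269 z 0.0487 mean [0.4947 0.0724] encl [0.494  0.0708] 0.0281 hullfit [0.4933 0.0716] 0.0265
242 z 0.0487 mean [ 0.5034 -0.007 ] encl [ 0.5018 -0.008 ] 0.029 hullfit [ 0.5025 -0.0078] 0.0268
226 z 0.0487 mean [ 0.5145 -0.0898] encl [ 0.513 -0.09 ] 0.0277 hullfit [ 0.513  -0.0909] 0.0265
```

```bash
python3 -m crank '[[[0.15,0.14,0.45],[-0.03,-0.04,0.14]],[[0.15,0.14,0.45],[-0.03,-0.04,0.14]],[[0,0,0],[0,0,0]]]'; python3 -c "
from h import *
st(); plan([.5045,.339,.088],1.687)"
```

```text
clock: 3.52
eef_pos: [0.5019, 0.3363, 0.1589]
eef_rot: [-2.094, -2.342, 0.001]
contact_force: [0.1, 0.2, -0.5]
grip_width: 0.0517
t 3.52 pos [0.5019 0.3363 0.1589] xang 1.6827 zdir [-0.001 -0.001 -1.   ] F [ 0.1  0.2 -0.5] g 0.0517 q [ 0.37  0.12 -0.06  1.39 -0.    1.83]
pos [0.5019 0.3363 0.1589] n 2 clock 3.52
[[0.024, 0.03, 0.709], [-0.003, 0.003, -0.02]]
[[0.024, 0.03, 0.709], [-0.003, 0.003, -0.02]]
```

```bash
python3 -m crank '[[[0.05,0.06,0.5],[0,0,0]],[[0,0,0.45],[0,0,0]],[[0,0,0.43],[0,0,0]],[[0,0,0],[0,0,0]]]'; python3 -c "
from h import *
st(); plan([.5045,.339,.088],1.687)"; python3 -m crank '[[[0,0,0],[0,0,0]],[[0,0,0],[0,0,0]],[[0,0,0],[0,0,0]],[[0,0,0],[0,0,0]],[[0,0,0],[0,0,0]]]' 0;python3 -c "
from h import *
st()
p,d,W=wsnap('w2')"
```

```text
clock: 4.03
eef_pos: [0.5065, 0.3355, 0.0934]
eef_rot: [2.096, 2.337, 0.003]
contact_force: [-0.4, -0.1, -0.2]
grip_width: 0.0514
t 4.03 pos [0.5065 0.3355 0.0934] xang 1.6792 zdir [ 0.003  0.    -1.   ] F [-0.4 -0.1 -0.2] g 0.0514 q [ 0.37  0.16 -0.14  1.27 -0.    1.83]
pos [0.5065 0.3355 0.0934] n 1 clock 4.03
[[0.075, -0.033, 0.107], [0.027, 0.001, -0.074]]
clock: 4.65
eef_pos: [0.5083, 0.3352, 0.0977]
eef_rot: [2.096, 2.335, 0.009]
contact_force: [0.3, -0.2, -1.5]
grip_width: 0.0227
t 4.65 pos [0.5083 0.3352 0.0977] xang 1.6785 zdir [ 0.007  0.002 -1.   ] F [ 0.3 -0.2 -1.5] g 0.0227 q [ 0.37  0.15 -0.14  1.27 -0.    1.83]
```

View pics/w2.png

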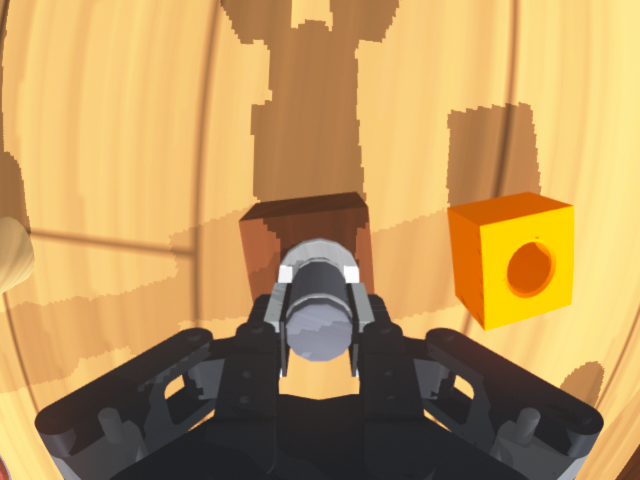

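The wrist view shows the handle between both pads, with its top at about (320,330), and the jaws closed on it at 22.7 mm. Next is a straight lift, then a measurement of the gauge in the tool frame.

```bash
python3 -m crank '[[[0,0,-0.5],[0,0,0]],[[0,0,-0.8],[0,0,0]],[[0,0,-0.5],[0,0,0]],[[0,0,0],[0,0,0]]]' ;python3 -c "
from h import *
st()
p,d,W=wsnap('w3')
s=robot.read_state(); T=R.from_rotvec(s['eef_rot']).inv().apply((W-s['eef_pos']).reshape(-1,3)).reshape(W.shape)
np.save('pics/w3T.npy',T)
# tool frame: depth below
for z0,z1 in [(-.02,0),(.03,.045),(.045,.06),(.06,.09),(.09,.1)]:
    m=(T[...,2]>z0)&(T[...,2]<z1)&(np.hypot(T[...,0],T[...,1])<.03)
    print(z0,z1,m.sum(),np.round(T[m].min(0),4) if m.any() else '',np.round(T[m].max(0),4)if m.any() else '')
"
```

```text
clock: 5.2
eef_pos: [0.5068, 0.3349, 0.1887]
eef_rot: [2.096, 2.336, 0.006]
contact_force: [0.0, -0.1, -1.7]
grip_width: 0.0227
t 5.2 pos [0.5068 0.3349 0.1887] xang 1.6788 zdir [ 0.005  0.001 -1.   ] F [ 0.  -0.1 -1.7] g 0.0227 q [ 0.37  0.12 -0.01  1.44 -0.    1.83]
-0.02 0 6375 [-0.0111 -0.0287 -0.02  ] [ 0.0173  0.029  -0.    ]
0.03 0.045 2024 [ 0.0031 -0.0176  0.03  ] [0.0236 0.0194 0.0428]
0.045 0.06 0  
0.06 0.09 3 [ 0.0146 -0.0022  0.0708] [0.0149 0.0048 0.0717]
0.09 0.1 0
```

View pics/w3.png

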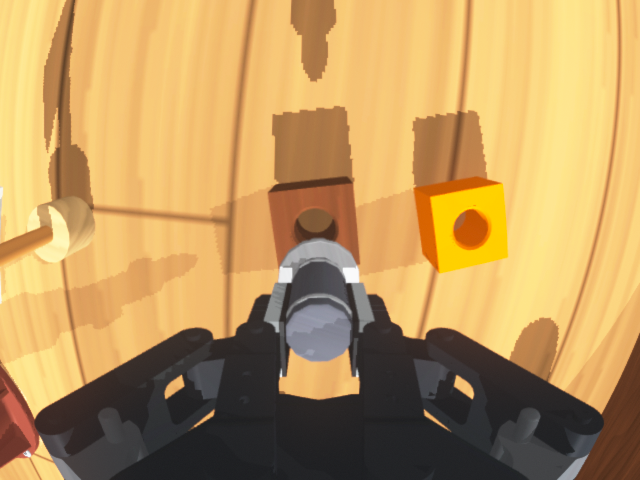

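The gauge is lifted cleanly, the stand hole shows empty at (316,226), and the flange lies at about tool z 0.043. Next I go over the left foot.

```bash
python3 -c "
from h import *
T=np.load('pics/w3T.npy')
disc(T,-.012,-.002,(0.004,0),.016)
disc(T,.036,.046,(0.004,0),.025)
plan([.4935,.066,.175],1.687)"
```

```text
1903 z -0.0108 mean [0.0093 0.0003] encl [ 0.004 -0.   ] 0.0161 hullfit [ 0.0029 -0.0001] 0.0154
1805 z 0.0377 mean [0.0147 0.001 ] encl [0.0059 0.0009] 0.0188 hullfit [0.0055 0.0009] 0.0182
pos [0.5063 0.3347 0.1872] n 6 clock 5.25
[[-0.886, -0.139, 0.04], [0.004, 0.0, -0.013]]
[[-0.886, -0.14, 0.04], [0.004, 0.0, -0.013]]
[[-0.886, -0.141, 0.04], [0.004, 0.0, -0.013]]
[[-0.885, -0.143, 0.041], [0.004, 0.0, -0.013]]
[[-0.885, -0.144, 0.041], [0.004, 0.0, -0.013]]
[[-0.885, -0.145, 0.041], [0.004, 0.0, -0.013]]
```

```bash
python3 -m crank '[[[-0.89,-0.14,0],[0,0,0]],[[-0.89,-0.14,0],[0,0,0]],[[-0.89,-0.14,0],[0,0,0]],[[-0.89,-0.14,0],[0,0,0]],[[-0.89,-0.14,0],[0,0,0]],[[-0.8,-0.14,0],[0,0,0]],[[0,0,0],[0,0,0]]]' ;python3 -c "
from h import *
st()
p,d,W=wsnap('w4')
disc(W,.043,.055,(.4935,.0702),.034)
p,d=optics.snapshot('scene'); cv2.imwrite('pics/s4.png',cv2.resize(p[120:300,220:420,::-1],(800,720))[:600]); 
plan([.4935,.0652,.165],1.687)"
```

```text
clock: 6.12
eef_pos: [0.4875, 0.0617, 0.1736]
eef_rot: [-2.091, -2.334, 0.013]
contact_force: [-0.5, -0.3, -1.5]
grip_width: 0.0225
t 6.12 pos [0.4875 0.0617 0.1736] xang 1.6807 zdir [-0.012 -0.001 -1.   ] F [-0.5 -0.3 -1.5] g 0.0225 q [-0.14 -0.22 -0.36  1.44 -0.    1.32]
2782 z 0.0508 mean [0.4941 0.078 ] encl [0.4934 0.0703] 0.0272 hullfit [0.4935 0.0704] 0.0267
pos [0.4876 0.0637 0.1739] n 1 clock 6.22
[[0.016, 0.123, 0.176], [-0.111, -0.01, -0.038]]
```

View pics/w4.png

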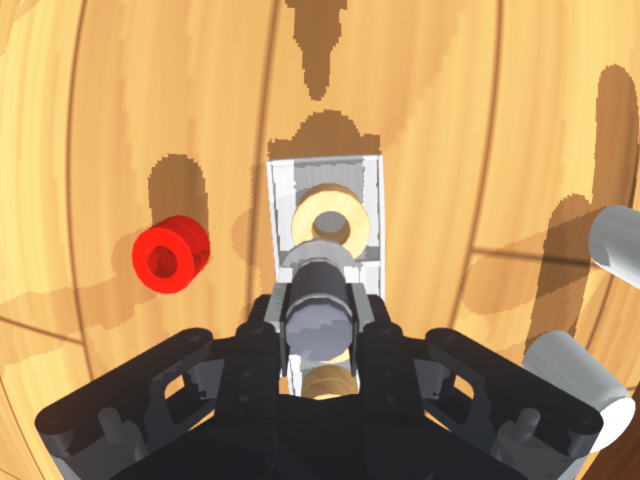

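View pics/s4.png

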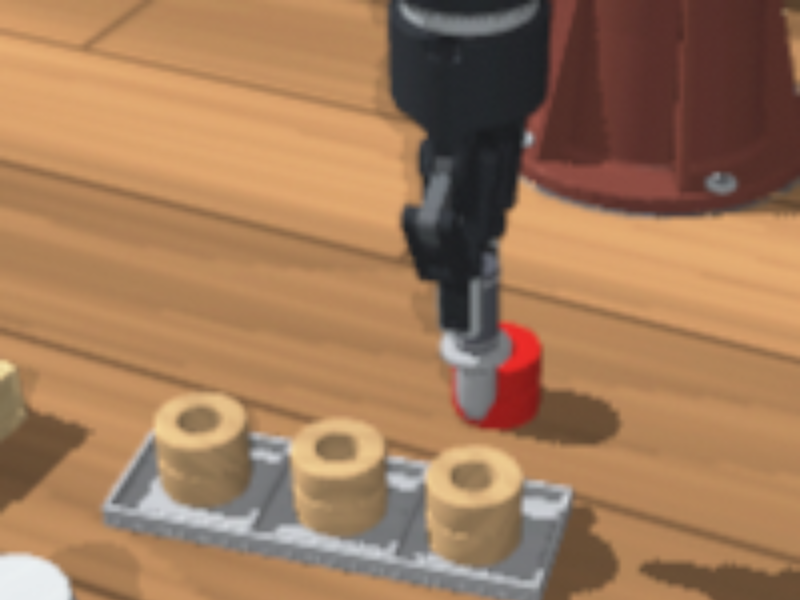

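The wrist view shows the left foot's hole at (330,222), just ahead of the flange. The wrist fit of (0.4935, 0.0704) agrees with the top camera to under 1 mm. I'll align and come down to just above the foot.

```bash
python3 -m crank '[[[0.02,0.12,0.2],[-0.11,0,-0.04]],[[0,0,0.2],[0,0,0]],[[0,0,0],[0,0,0]]]' ;python3 -c "
from h import *
st(); plan([.4932,.0648,.142],1.687)
p,d=optics.snapshot('scene'); cv2.imwrite('pics/s5.png',cv2.resize(p[160:280,260:400,::-1],(700,600)))"
```

```text
clock: 6.6
eef_pos: [0.493, 0.068, 0.1507]
eef_rot: [-2.082, -2.349, -0.001]
contact_force: [-0.3, -1.0, -1.5]
grip_width: 0.0229
t 6.6 pos [0.493  0.068  0.1507] xang 1.691 zdir [-0.002  0.002 -1.   ] F [-0.3 -1.  -1.5] g 0.0229 q [-0.13 -0.2  -0.39  1.38  0.    1.32]
pos [0.493  0.068  0.1507] n 1 clock 6.6
[[-0.065, -0.004, 0.174], [-0.012, -0.02, 0.038]]
```

View pics/s5.png

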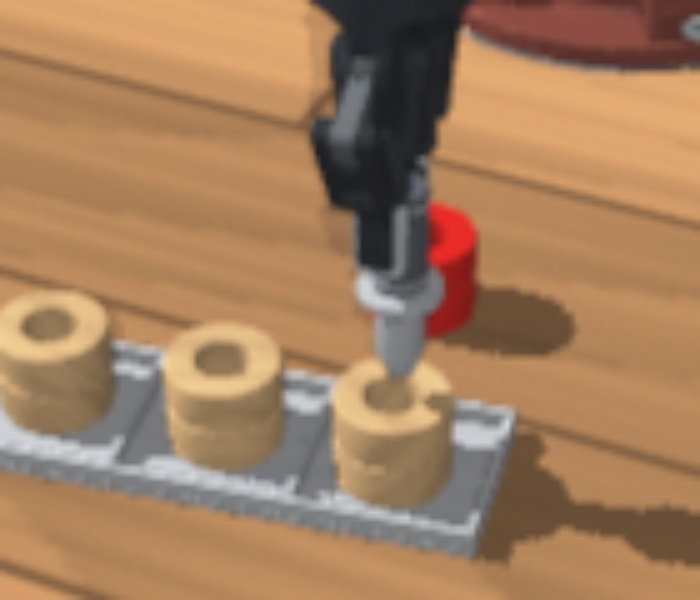

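The tip hangs over the left foot's hole at crop (398,375). It sits about 3 mm too far to +y, matching the state reading, so I'll correct that and lower slowly.

```bash
python3 -m crank '[[[-0.065,0,0],[0,0,0]],[[0,0,0],[0,0,0]]]'; python3 -c "
from h import *
st()"
python3 -m crank '[[[0,0,0.12],[0,0,0]],[[0,0,0.12],[0,0,0]],[[0,0,0.12],[0,0,0]]]'; python3 -c "
from h import *
st()"
```

```text
clock: 6.9
eef_pos: [0.4938, 0.0648, 0.1516]
eef_rot: [-2.082, -2.35, -0.002]
contact_force: [0.2, 0.2, -1.6]
grip_width: 0.0228
t 6.9 pos [0.4938 0.0648 0.1516] xang 1.6917 zdir [-0.     0.002 -1.   ] F [ 0.2  0.2 -1.6] g 0.0228 q [-0.13 -0.2  -0.39  1.38  0.    1.32]
clock: 7.28
eef_pos: [0.4943, 0.0646, 0.1332]
eef_rot: [-2.084, -2.351, -0.003]
contact_force: [0.2, 0.3, -1.7]
grip_width: 0.0227
t 7.28 pos [0.4943 0.0646 0.1332] xang 1.6912 zdir [ 0.001  0.002 -1.   ] F [ 0.2  0.3 -1.7] g 0.0227 q [-0.13 -0.2  -0.42  1.35  0.    1.32]
```

```bash
python3 -m crank '[[[0,-0.02,0.12],[0,0,0]],[[0,0,0.12],[0,0,0]]]'; python3 -c "
from h import *
st()"
python3 -m crank '[[[0,0,0.12],[0,0,0]]]'
python3 -m crank '[[[0,0,0.1],[0,0,0]]]';  python3 -c "
from h import *
st()"
```

```text
clock: 7.52
eef_pos: [0.493, 0.0645, 0.12]
eef_rot: [-2.083, -2.35, -0.002]
contact_force: [1.6, 0.1, -1.6]
grip_width: 0.0225
t 7.53 pos [0.493  0.0645 0.12  ] xang 1.6912 zdir [ 0.     0.002 -1.   ] F [ 1.6  0.1 -1.6] g 0.0225 q [-0.13 -0.19 -0.44  1.32  0.    1.32]
clock: 7.65
eef_pos: [0.493, 0.0646, 0.1135]
eef_rot: [-2.083, -2.35, -0.002]
contact_force: [-0.4, 0.1, -0.9]
grip_width: 0.0224
clock: 7.78
eef_pos: [0.4929, 0.0646, 0.108]
eef_rot: [-2.083, -2.35, -0.002]
contact_force: [-0.3, 0.3, -2.9]
grip_width: 0.0224
t 7.78 pos [0.4929 0.0646 0.108 ] xang 1.6912 zdir [ 0.     0.002 -1.   ] F [-0.3  0.3 -2.9] g 0.0224 q [-0.13 -0.19 -0.46  1.3   0.    1.32]
```

```bash
for i in 1; do python3 -m crank '[[[0,0,0.1],[0,0,0]]]'; python3 -m crank '[[[0,0,0.06],[0,0,0]]]'; python3 -m crank '[[[0,0,0.05],[0,0,0]]]';python3 -m crank '[[[0,0,0.05],[0,0,0]]]'; done | grep -E "pos|force"
```

```text
eef_pos: [0.4929, 0.0646, 0.1027]
contact_force: [-0.1, 0.9, -2.3]
eef_pos: [0.4928, 0.0646, 0.0993]
contact_force: [0.4, -0.2, -1.9]
eef_pos: [0.4929, 0.0646, 0.0967]
contact_force: [-0.5, -0.1, -1.7]
eef_pos: [0.4932, 0.0646, 0.0949]
contact_force: [-8.1, 0.8, 21.4]
```

```bash
python3 -c "
from h import *
st()
p,d=optics.snapshot('scene'); cv2.imwrite('pics/s6.png',cv2.resize(p[160:280,260:400,::-1],(700,600)))"; python3 -m crank '[[[0,0,-0.1],[0,0,0]],[[0,0,-0.4],[0,0,0]],[[0,0,-0.6],[0,0,0]],[[0,0,-0.4],[0,0,0]],[[0,0,0],[0,0,0]]]' ;python3 -c "
from h import *
st()
p,d,W=wsnap('w7')
disc(W,.043,.055,(.4935,.0702),.034)
disc(W,.043,.055,(.5025,-.0095),.034)
p,d=optics.snapshot('scene'); cv2.imwrite('pics/s7.png',cv2.resize(p[160:280,260:400,::-1],(700,600)))
s=robot.read_state(); T=R.from_rotvec(s['eef_rot']).inv().apply((W-s['eef_pos']).reshape(-1,3)).reshape(W.shape)
disc(T,.036,.046,(0.004,0),.025)
plan([.5022,-.0149,.155],1.687)"
```

```text
t 8.28 pos [0.4932 0.0646 0.0949] xang 1.6913 zdir [ 0.001  0.002 -1.   ] F [-8.1  0.8 21.4] g 0.0228 q [-0.13 -0.18 -0.47  1.28  0.    1.32]
clock: 8.95
eef_pos: [0.4933, 0.0644, 0.1729]
eef_rot: [2.084, 2.351, 0.003]
contact_force: [-0.6, 0.2, -1.4]
grip_width: 0.023
t 8.95 pos [0.4933 0.0644 0.1729] xang 1.6913 zdir [ 0.001  0.001 -1.   ] F [-0.6  0.2 -1.4] g 0.023 q [-0.13 -0.21 -0.36  1.42  0.    1.32]
2601 z 0.0508 mean [0.4926 0.0793] encl [0.4935 0.0706] 0.0272 hullfit [0.4936 0.0704] 0.0267
254 z 0.0509 mean [ 0.5046 -0.0293] encl [ 0.5047 -0.0211] 0.0223 hullfit [ 0.5034 -0.0126] 0.0238
1758 z 0.0372 mean [0.0143 0.0015] encl [0.0059 0.0013] 0.0188 hullfit [0.0055 0.0016] 0.0179
pos [0.4923 0.0646 0.1709] n 2 clock 9.05
[[-0.801, 0.003, 0.157], [-0.006, -0.01, 0.021]]
[[-0.801, 0.005, 0.158], [-0.006, -0.01, 0.021]]
```

View pics/s6.png

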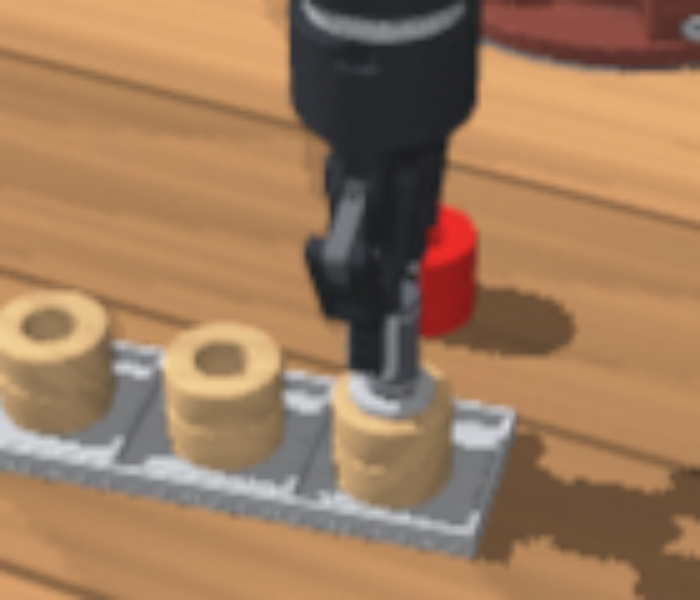

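View pics/s7.png

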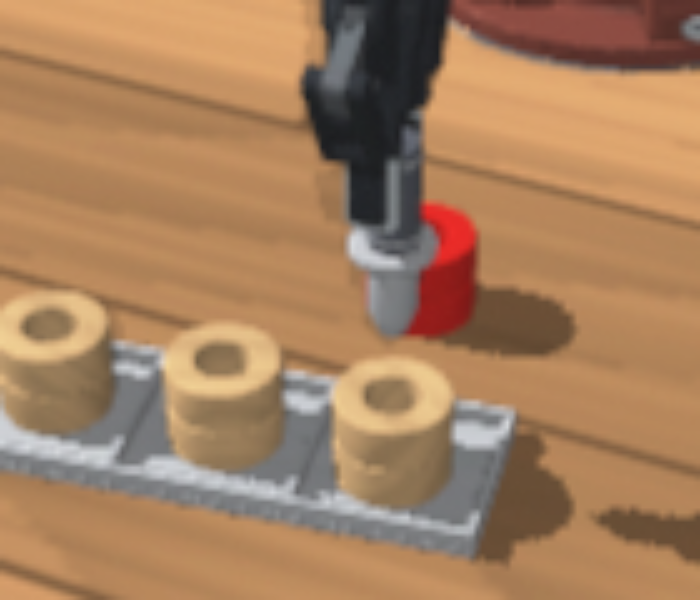

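The scene view shows the flange flat on the left foot at crop (392,395), with home reached at TCP z of about 0.095. The left foot is good and stayed in place. Next is the middle foot.

```bash
python3 -m crank '[[[-0.7,0,0.1],[0,0,0]],[[-0.7,0,0.15],[0,0,0]],[[-0.2,0,0],[0,0,0]],[[0,0,0],[0,0,0]]]' ;python3 -c "
from h import *
st()
p,d,W=wsnap('w8')
disc(W,.043,.055,(.5025,-.0095),.034)
plan([.5020,-.0151,.15],1.687)"
```

```text
clock: 9.55
eef_pos: [0.5001, -0.0156, 0.1533]
eef_rot: [-2.077, -2.347, 0.003]
contact_force: [-0.2, 0.7, -0.6]
grip_width: 0.0229
t 9.55 pos [ 0.5001 -0.0156  0.1533] xang 1.6924 zdir [-0.007  0.004 -1.   ] F [-0.2  0.7 -0.6] g 0.0229 q [-0.29 -0.19 -0.37  1.39  0.    1.15]
2785 z 0.0508 mean [0.5026 0.0011] encl [ 0.5026 -0.0094] 0.0272 hullfit [ 0.5026 -0.0093] 0.0268
pos [ 0.5    -0.0152  0.1533] n 1 clock 9.6
[[-0.003, 0.041, 0.065], [-0.063, -0.046, 0.057]]
```

```bash
python3 -m crank '[[[0,0.04,0.06],[-0.06,-0.05,0.05]],[[0,0,0.12],[0,0,0]],[[0,0,0.1],[0,0,0]]]'; python3 -c "
from h import *
st();plan([.5023,-.0151,.13],1.687)"
```

```text
clock: 9.98
eef_pos: [0.5021, -0.0129, 0.1387]
eef_rot: [2.085, 2.349, 0.0]
contact_force: [-1.1, 0.6, -1.7]
grip_width: 0.0225
t 9.97 pos [ 0.5021 -0.0129  0.1387] xang 1.69 zdir [ 0.001 -0.001 -1.   ] F [-1.1  0.6 -1.7] g 0.0225 q [-0.29 -0.19 -0.4   1.36 -0.    1.17]
pos [ 0.5021 -0.0129  0.1387] n 1 clock 9.97
[[-0.044, -0.002, 0.173], [0.008, 0.006, 0.028]]
```

```bash
python3 -m crank '[[[-0.045,0,0],[0,0,0]],[[0,0,0],[0,0,0]]]'|grep pos; python3 -m crank '[[[0,0,0.12],[0,0,0]],[[0,0,0.1],[0,0,0]]]'|grep -E "pos|force";python3 -m crank '[[[0,0,0.06],[0,0,0]]]'|grep -E "pos|force"
```

```text
eef_pos: [0.5021, -0.0149, 0.1382]
eef_pos: [0.5025, -0.0151, 0.127]
contact_force: [1.0, 0.2, -1.6]
eef_pos: [0.5023, -0.015, 0.1235]
contact_force: [-0.4, 0.0, -1.4]
```

```bash
python3 -m crank '[[[0,0,0.06],[0,0,0]]]'|grep -E "pos|force";python3 -m crank '[[[0,0,0.04],[0,0,0]]]'|grep -E "pos|force";python3 -m crank '[[[0,0,0.03],[0,0,0]]]'|grep -E "pos|force"
```

```text
eef_pos: [0.5023, -0.015, 0.1202]
contact_force: [-0.2, 0.4, -2.8]
eef_pos: [0.5022, -0.015, 0.1179]
contact_force: [0.5, 0.1, -2.2]
eef_pos: [0.5022, -0.015, 0.1164]
contact_force: [0.8, -0.1, -2.4]
```

```bash
python3 -m crank '[[[0,0,0.03],[0,0,0]]]'|grep -E "pos|force"
```

```text
eef_pos: [0.5023, -0.015, 0.1149]
contact_force: [-1.6, 0.9, 7.8]
```

```bash
python3 -m crank '[[[0,0,0.02],[0,0,0]]]'|grep -E "pos|force"; python3 -c "
from h import *
p,d=optics.snapshot('scene'); cv2.imwrite('pics/s9.png',cv2.resize(p[160:280,260:400,::-1],(700,600)))"; python3 -m crank '[[[0,0,-0.1],[0,0,0]],[[0,0,-0.4],[0,0,0]],[[0,0,-0.4],[0,0,0]],[[0,0,-0.2],[0,0,0]],[[-0.5,0,0],[0,0,0]],[[-0.6,0,0],[0,0,0]],[[-0.5,0,0],[0,0,0]],[[0,0,0],[0,0,0]]]' ;python3 -c "
from h import *
st()
p,d,W=wsnap('w10')
disc(W,.043,.055,(.5133,-.0925),.034)
s=robot.read_state(); T=R.from_rotvec(s['eef_rot']).inv().apply((W-s['eef_pos']).reshape(-1,3)).reshape(W.shape)
disc(T,.036,.046,(0.004,0),.025)
plan([.5130,-.0985,.15],1.687)"
```

```text
eef_pos: [0.5025, -0.0151, 0.1148]
contact_force: [-4.1, 1.7, 11.3]
clock: 12.28
eef_pos: [0.5124, -0.0963, 0.1718]
eef_rot: [2.082, 2.35, 0.001]
contact_force: [-0.2, 0.5, -1.6]
grip_width: 0.0226
t 12.28 pos [ 0.5124 -0.0963  0.1718] xang 1.6916 zdir [ 0.002 -0.001 -1.   ] F [-0.2  0.5 -1.6] g 0.0226 q [-0.44 -0.14 -0.3   1.41  0.    1.01]
2467 z 0.0508 mean [ 0.5122 -0.0831] encl [ 0.5132 -0.093 ] 0.0272 hullfit [ 0.5133 -0.0929] 0.0266
1832 z 0.0391 mean [0.0137 0.0004] encl [0.0049 0.0004] 0.0187 hullfit [0.0044 0.0004] 0.0184
pos [ 0.5123 -0.0955  0.1718] n 1 clock 12.32
[[-0.061, 0.007, 0.436], [0.014, 0.004, 0.05]]
```

View pics/s9.png

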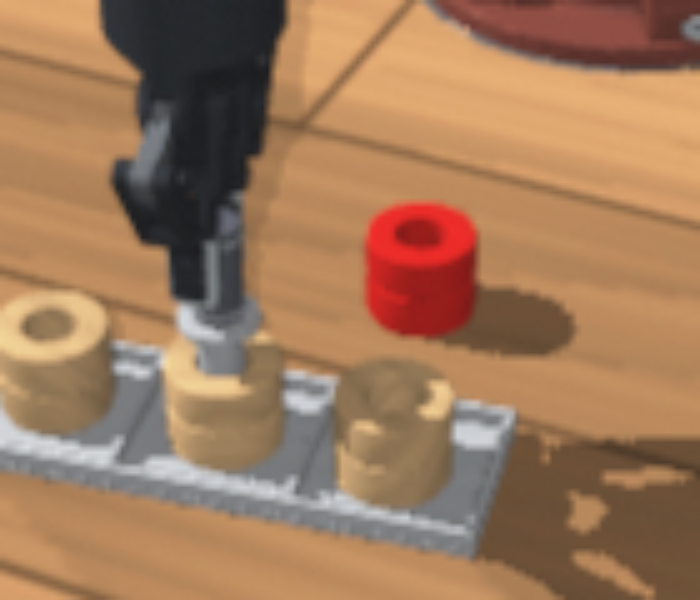

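In the middle foot the flange stops well above the top, crop (215,315), at TCP z 0.115. That's 20 mm higher than on the left, so the middle foot is tight. Next is the right foot.

```bash
python3 -m crank '[[[-0.05,0,0.3],[0,0,0]],[[0,0,0.3],[0,0,0]],[[0,0,0],[0,0,0]]]'|grep -E "pos|force";python3 -c "
from h import *
st(); plan([.5130,-.0981,.13],1.687)"
```

```text
eef_pos: [0.5119, -0.0961, 0.1385]
contact_force: [-0.4, 0.0, -2.2]
t 12.7 pos [ 0.5119 -0.0961  0.1385] xang 1.6941 zdir [-0.     0.001 -1.   ] F [-0.4  0.  -2.2] g 0.0227 q [-0.44 -0.13 -0.35  1.35  0.    1.01]
pos [ 0.5119 -0.0961  0.1385] n 1 clock 12.7
[[-0.043, 0.018, 0.17], [-0.001, -0.01, 0.067]]
```

```bash
python3 -m crank '[[[-0.045,0.02,0],[0,0,0.05]],[[0,0,0],[0,0,0]]]'|grep -E "pos|force"; python3 -m crank '[[[0,0,0.12],[0,0,0]],[[0,0,0.12],[0,0,0]]]'|grep -E "pos|force";python3 -m crank '[[[0,0,0.06],[0,0,0]]]'|grep -E "pos|force";python3 -m crank '[[[0,0,0.05],[0,0,0]]]'|grep -E "pos|force";
```

```text
eef_pos: [0.5132, -0.0979, 0.1385]
contact_force: [-0.6, 0.1, -1.6]
eef_pos: [0.5139, -0.0981, 0.1268]
contact_force: [-0.5, 0.4, -1.8]
eef_pos: [0.5137, -0.098, 0.1233]
contact_force: [-0.6, -0.5, -2.4]
eef_pos: [0.5136, -0.098, 0.1205]
contact_force: [-0.6, 0.8, -1.7]
```

```bash
python3 -m crank '[[[0,-0.01,0.04],[0,0,0]],[[0,0,0.03],[0,0,0]]]'|grep -E "pos|force"; python3 -m crank '[[[0,0,0.03],[0,0,0]]]'|grep -E "pos|force";python3 -m crank '[[[0,0,0.03],[0,0,0]]]'|grep -E "pos|force"
```

```text
eef_pos: [0.5131, -0.098, 0.1167]
contact_force: [0.3, -0.4, -2.0]
eef_pos: [0.5131, -0.0981, 0.1152]
contact_force: [-0.3, -0.2, -0.5]
eef_pos: [0.5132, -0.0981, 0.1137]
contact_force: [0.0, -0.1, -2.3]
```

```bash
python3 -m crank '[[[0,0,0.03],[0,0,0]]]'|grep -E "pos|force"; python3 -m crank '[[[0,0,0.05],[0,0,0]]]'|grep -E "pos|force"; python3 -m crank '[[[0,0,0.1],[0,0,0]],[[0,0,0.08],[0,0,0]]]'|grep -E "pos|force";python3 -m crank '[[[0,0,0.05],[0,0,0]]]'|grep -E "pos|force"
```

```text
eef_pos: [0.5132, -0.0981, 0.1121]
contact_force: [0.8, -0.9, -2.3]
eef_pos: [0.5133, -0.0982, 0.1095]
contact_force: [0.1, -0.7, -2.6]
eef_pos: [0.5133, -0.0982, 0.1]
contact_force: [-0.0, -0.3, -0.9]
eef_pos: [0.5132, -0.0981, 0.097]
contact_force: [-0.2, 0.4, -2.4]
```

```bash
python3 -m crank '[[[0,0,0.03],[0,0,0]]]'|grep -E "pos|force"; python3 -m crank '[[[0,0,0.02],[0,0,0]]]'|grep -E "pos|force"
```

```text
eef_pos: [0.5131, -0.0981, 0.0953]
contact_force: [0.1, 0.1, -2.4]
eef_pos: [0.5132, -0.0982, 0.095]
contact_force: [-5.0, 1.9, 11.6]
```

```bash
python3 -c "
from h import *
p,d=optics.snapshot('scene'); cv2.imwrite('pics/s11.png',cv2.resize(p[160:280,220:360,::-1],(700,600)))"; python3 -m crank '[[[0,0,-0.1],[0,0,0]],[[0,0,-0.5],[0,0,0]],[[0,0,-0.7],[0,0,0]],[[0,0,-0.4],[0,0,0]],[[0,0,-0.1],[0,0,0]]]' ;python3 -c "
from h import *
st(); plan([.5045,.30,.185],1.687)"
```

```text
clock: 15.5
eef_pos: [0.5129, -0.0981, 0.188]
eef_rot: [2.086, 2.349, 0.001]
contact_force: [-0.7, -0.3, -3.5]
grip_width: 0.023
t 15.5 pos [ 0.5129 -0.0981  0.188 ] xang 1.6892 zdir [ 0.001  0.    -1.   ] F [-0.7 -0.3 -3.5] g 0.023 q [-0.44 -0.14 -0.27  1.44  0.    1.01]
pos [ 0.5129 -0.0981  0.188 ] n 9 clock 15.5
[[0.881, 0.086, 0.007], [0.001, -0.0, 0.002]]
[[0.881, 0.086, 0.007], [0.001, -0.0, 0.002]]
[[0.881, 0.085, 0.007], [0.001, -0.0, 0.002]]
[[0.881, 0.085, 0.007], [0.001, -0.0, 0.002]]
[[0.881, 0.085, 0.007], [0.001, -0.0, 0.002]]
[[0.881, 0.085, 0.007], [0.001, -0.0, 0.002]]
[[0.881, 0.085, 0.007], [0.001, -0.0, 0.002]]
[[0.881, 0.084, 0.007], [0.001, -0.0, 0.002]]
[[0.881, 0.084, 0.007], [0.001, -0.0, 0.002]]
```

View pics/s11.png

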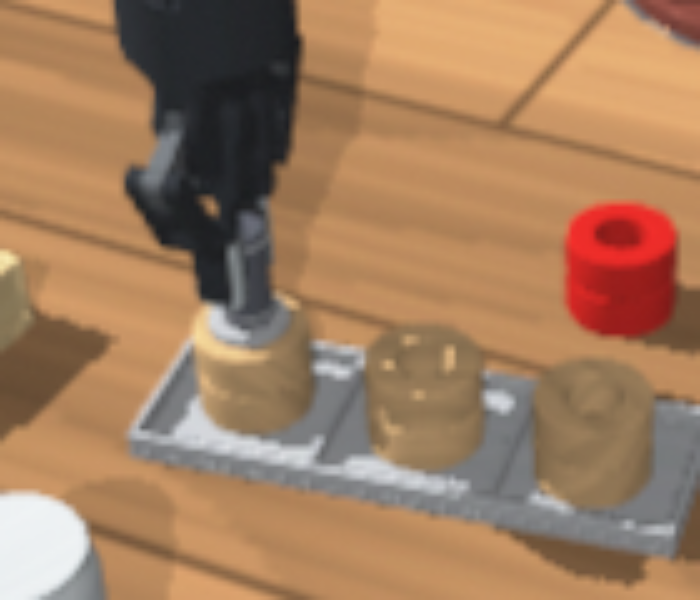

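The flange is down on the right foot, crop (250,320), so that foot is good. Only the middle one is a reject. The gauge goes back to the stand.

```bash
python3 -m crank '[[[0.8,0.085,0],[0,0,0]],[[0.88,0.085,0],[0,0,0]],[[0.88,0.085,0],[0,0,0]],[[0.88,0.085,0],[0,0,0]],[[0.88,0.085,0],[0,0,0]],[[0.88,0.085,0],[0,0,0]],[[0.88,0.085,0],[0,0,0]],[[0.88,0.085,0],[0,0,0]],[[0.5,0.085,0],[0,0,0]],[[0,0,0],[0,0,0]]]' ;python3 -c "
from h import *
st()
p,d,W=wsnap('w12')
s=robot.read_state(); T=R.from_rotvec(s['eef_rot']).inv().apply((W-s['eef_pos']).reshape(-1,3)).reshape(W.shape)
disc(T,.036,.046,(0.004,0),.025)
np.save('pics/w12W.npy',W)"
```

```text
clock: 16.75
eef_pos: [0.5048, 0.2879, 0.1804]
eef_rot: [-2.086, -2.344, 0.006]
contact_force: [0.4, 0.8, -1.8]
grip_width: 0.0224
t 16.75 pos [0.5048 0.2879 0.1804] xang 1.687 zdir [-0.005 -0.001 -1.   ] F [ 0.4  0.8 -1.8] g 0.0224 q [ 0.29  0.05 -0.1   1.43  0.    1.75]
1826 z 0.0391 mean [0.0154 0.0004] encl [0.0065 0.0004] 0.0187 hullfit [0.0063 0.0005] 0.0181
```

View pics/w12.png

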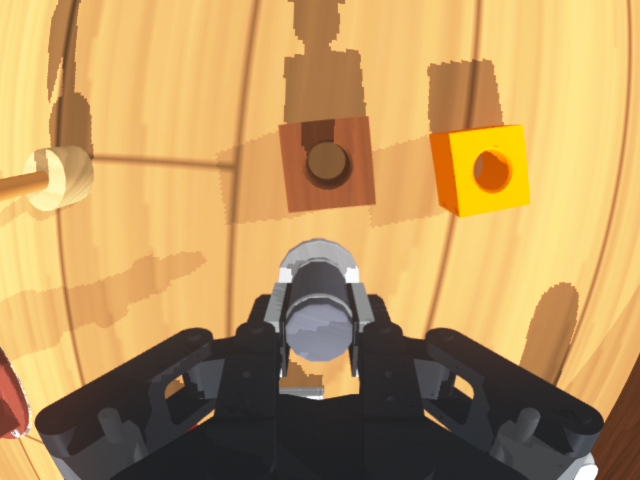

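The wrist view shows the dark stand with its empty hole at (328,163), fully clear of the gauge. I'll fit its centre.

```bash
python3 -c "
from h import *
W=np.load('pics/w12W.npy')
m=(W[...,2]>.047)&(W[...,2]<.056)&(abs(W[...,0]-.505)<.06)&(abs(W[...,1]-.339)<.06)
P=W[m][:,:2].astype(np.float32)
r=cv2.minAreaRect(P*1000);print(len(P),np.median(W[m][:,2]),r)
# hole rim
mm=m.astype(np.uint8); mm=cv2.morphologyEx(mm,cv2.MORPH_OPEN,np.ones((3,3)))
cs,h=cv2.findContours(mm,cv2.RETR_CCOMP,cv2.CHAIN_APPROX_NONE)
for c,hh in zip(cs,h[0]):
    if hh[3]>=0 and len(c)>30:
        q=W[c[:,0,1],c[:,0,0],:2]; print('hole',circ(q),len(c))
"
```

```text
6430 0.05189436190711348 ((504.77276611328125, 339.1682434082031), (60.361637115478516, 60.58869552612305), 12.58940315246582)
hole (array([0.50459242, 0.33921059]), np.float64(0.015231679997839007)) 135
```

```bash
python3 -c "
from h import *
plan([.5047,.3337,.16],1.687)"
```

```text
pos [0.5048 0.2871 0.1803] n 2 clock 16.8
[[0.463, 0.054, 0.203], [-0.026, 0.002, -0.004]]
[[0.463, 0.053, 0.203], [-0.026, 0.002, -0.004]]
```

```bash
python3 -m crank '[[[0.46,0.05,0.1],[-0.03,0,0]],[[0.43,0.05,0.1],[-0.03,0,0]],[[0,0,0.1],[0,0,0]],[[0,0,0],[0,0,0]]]'|grep -E "pos|force"; python3 -c "
from h import *
st();plan([.5047,.3337,.14],1.687)"
```

```text
eef_pos: [0.5049, 0.3302, 0.1633]
contact_force: [-0.2, -0.1, -1.9]
t 17.3 pos [0.5049 0.3302 0.1633] xang 1.6832 zdir [-0.001 -0.002 -1.   ] F [-0.2 -0.1 -1.9] g 0.0227 q [ 0.36  0.12 -0.06  1.4  -0.    1.82]
pos [0.5049 0.3302 0.1633] n 1 clock 17.3
[[0.07, 0.005, 0.466], [-0.008, 0.02, -0.036]]
```

```bash
python3 -m crank '[[[0.07,0,0.2],[0,0,0]],[[0,0,0.2],[0,0,0]],[[0,0,0],[0,0,0]]]'|grep -E "pos|force"; python3 -c "
from h import *
st();plan([.5047,.3337,.1],1.687)"
```

```text
eef_pos: [0.5047, 0.3327, 0.1418]
contact_force: [-0.6, 0.7, -2.1]
t 17.68 pos [0.5047 0.3327 0.1418] xang 1.6819 zdir [-0.001 -0.003 -1.   ] F [-0.6  0.7 -2.1] g 0.0226 q [ 0.37  0.13 -0.08  1.36 -0.    1.83]
pos [0.5047 0.3327 0.1418] n 1 clock 17.68
[[0.022, 0.004, 0.835], [-0.011, 0.023, -0.048]]
```

Tip at about 0.052, just over the hole and within 1 mm; lowering.

```bash
python3 -m crank '[[[0.02,0,0.15],[0,0.02,0]],[[0,0,0.15],[0,0,0]]]'|grep -E "pos|force";python3 -m crank '[[[0,0,0.15],[0,0,0]],[[0,0,0.15],[0,0,0]]]'|grep -E "pos|force"; python3 -m crank '[[[0,0,0.1],[0,0,0]]]'|grep -E "pos|force"
```

```text
eef_pos: [0.505, 0.3337, 0.1266]
contact_force: [0.2, -0.9, -2.1]
eef_pos: [0.5049, 0.3337, 0.1104]
contact_force: [0.3, -0.0, -2.7]
eef_pos: [0.5048, 0.3336, 0.1048]
contact_force: [0.1, -1.0, -1.5]
```

```bash
python3 -m crank '[[[0,0,0.07],[0,0,0]],[[0,0,0.04],[0,0,0]]]'|grep -E "pos|force";python3 -m crank '[[[0,0,0.03],[0,0,0]]]'|grep -E "pos|force"; python3 -m crank '[[[0,0,0.02],[0,0,0]]]'|grep -E "pos|force"
```

```text
eef_pos: [0.5046, 0.3336, 0.0986]
contact_force: [-0.6, -0.7, -2.2]
eef_pos: [0.5047, 0.3336, 0.0972]
contact_force: [0.5, 0.2, -1.8]
eef_pos: [0.5048, 0.3337, 0.0962]
contact_force: [0.3, 0.7, -1.1]
```

```bash
python3 -m crank '[[[0,0,0.02],[0,0,0]]]'|grep -E "pos|force"
```

```text
eef_pos: [0.5049, 0.3337, 0.096]
contact_force: [-4.3, -2.0, 8.4]
```

Contact at the expected height, so the flange is on the block. I'll release and rise.

```bash
python3 -m crank '[[[0,0,0],[0,0,0]],[[0,0,0],[0,0,0]],[[0,0,-0.02],[0,0,0]],[[0,0,-0.3],[0,0,0]],[[0,0,-0.6],[0,0,0]],[[0,0,-0.6],[0,0,0]],[[0,0,-0.3],[0,0,0]],[[-0.6,0,0],[0,0,0]],[[0,0,0],[0,0,0]]]' 0.85;python3 -c "
from h import *
st()
p,d,W=wsnap('w13')
disc(W,.1,.11,(.5045,.338),.04); disc(W,.052,.06,(.5045,.338),.024)
plan([.5025,-.0094,.18],1.687)"
```

```text
clock: 20.05
eef_pos: [0.5092, 0.3038, 0.1947]
eef_rot: [2.093, 2.34, 0.006]
contact_force: [0.5, -0.2, -0.3]
grip_width: 0.0725
t 20.05 pos [0.5092 0.3038 0.1947] xang 1.6823 zdir [ 0.004  0.002 -1.   ] F [ 0.5 -0.2 -0.3] g 0.0725 q [ 0.32  0.07 -0.05  1.45  0.    1.78]
1434 z 0.1068 mean [0.5047 0.3389] encl [0.5048 0.3381] 0.0127 hullfit [0.5048 0.3383] 0.0123
1347 z 0.0561 mean [0.5037 0.3438] encl [0.5046 0.338 ] 0.0241 hullfit [0.5045 0.3381] 0.0238
pos [0.5091 0.3047 0.1947] n 7 clock 20.1
[[-0.89, -0.119, 0.04], [0.006, -0.002, -0.006]]
[[-0.89, -0.12, 0.04], [0.006, -0.002, -0.006]]
[[-0.89, -0.12, 0.041], [0.006, -0.002, -0.006]]
[[-0.889, -0.121, 0.041], [0.006, -0.002, -0.006]]
[[-0.889, -0.121, 0.041], [0.006, -0.002, -0.006]]
[[-0.889, -0.122, 0.042], [0.006, -0.002, -0.006]]
[[-0.889, -0.122, 0.042], [0.006, -0.002, -0.006]]
```

View pics/w13.png

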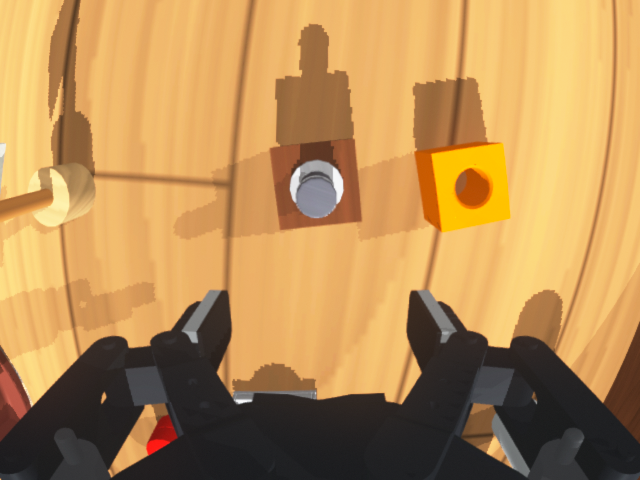

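The gauge is back upright in the dark stand at (317,190), with its handle top at the same height as at the start (0.1068). Now the middle foot.

```bash
python3 -m crank '[[[-0.8,-0.12,0],[0,0,0]],[[-0.89,-0.12,0],[0,0,0]],[[-0.89,-0.12,0],[0,0,0]],[[-0.89,-0.12,0],[0,0,0]],[[-0.89,-0.12,0],[0,0,0]],[[-0.89,-0.12,0],[0,0,0]],[[-0.7,-0.12,0],[0,0,0]],[[0,0,0],[0,0,0]]]' |grep pos;python3 -c "
from h import *
p,d,W=wsnap('w14');st()
disc(W,.043,.055,(.5025,-.0095),.034)
plan([.5025,-.0094,.12],1.687)"
```

```text
eef_pos: [0.5004, 0.0004, 0.1925]
t 21.15 pos [0.5004 0.0014 0.1925] xang 1.6889 zdir [ 0.003  0.004 -1.   ] F [ 0.7  0.1 -0.1] g 0.0725 q [-0.26 -0.21 -0.32  1.46  0.    1.19]
3199 z 0.0508 mean [ 0.5026 -0.0082] encl [ 0.5026 -0.0093] 0.0273 hullfit [ 0.5026 -0.0092] 0.0267
pos [0.5004 0.0014 0.1925] n 2 clock 21.15
[[-0.113, 0.005, 0.724], [0.016, -0.019, 0.009]]
[[-0.111, 0.007, 0.725], [0.016, -0.019, 0.009]]
```

```bash
python3 -m crank '[[[-0.11,0,0.6],[0,0,0]],[[-0.11,0,0.6],[0,0,0]],[[0,0,0.1],[0,0,0]]]' |grep pos;python3 -c "
from h import *
st();plan([.5026,-.0093,.048],1.687)"
```

```text
eef_pos: [0.5028, -0.0059, 0.1267]
t 21.52 pos [ 0.5028 -0.0059  0.1267] xang 1.6924 zdir [ 0.004  0.005 -1.   ] F [-0.6  1.3  1.1] g 0.0725 q [-0.28 -0.18 -0.42  1.33  0.01  1.17]
pos [ 0.5028 -0.0059  0.1267] n 2 clock 21.52
[[-0.037, -0.01, 0.787], [0.023, -0.023, 0.026]]
[[-0.035, -0.008, 0.787], [0.023, -0.023, 0.026]]
```

```bash
python3 -m crank '[[[-0.07,-0.01,0.5],[0.04,-0.04,0.04]],[[0,0,0.4],[0,0,0]],[[0,0,0.35],[0,0,0]],[[0,0,0.12],[0,0,0]]]' |grep -E "pos|force";python3 -c "
from h import *
st();plan([.5026,-.0093,.047],1.687)"
```

```text
eef_pos: [0.505, -0.0059, 0.0597]
contact_force: [-0.2, 0.2, 0.0]
t 22.02 pos [ 0.505  -0.0059  0.0597] xang 1.6923 zdir [ 0.004  0.001 -1.   ] F [-0.2  0.2  0. ] g 0.0726 q [-0.27 -0.13 -0.5   1.2   0.    1.18]
pos [ 0.505  -0.0059  0.0597] n 1 clock 22.02
[[-0.061, -0.058, 0.254], [0.04, -0.001, 0.051]]
```

```bash
python3 -m crank '[[[-0.06,-0.06,0.1],[0.03,0,0.03]],[[0,0,0.13],[0,0,0]],[[0,0,0],[0,0,0]]]' |grep -E "pos|force";python3 -c "
from h import *
st();plan([.5026,-.0093,.047],1.687);p,d,W=wsnap('w15')"
```

```text
eef_pos: [0.503, -0.0094, 0.0487]
contact_force: [-0.6, -0.5, -0.3]
t 22.4 pos [ 0.503  -0.0094  0.0487] xang 1.6893 zdir [ 0.002 -0.    -1.   ] F [-0.6 -0.5 -0.3] g 0.0729 q [-0.28 -0.12 -0.51  1.18  0.    1.17]
pos [ 0.503  -0.0094  0.0487] n 1 clock 22.4
[[0.003, -0.008, 0.034], [0.02, 0.004, 0.022]]
```

View pics/w15.png

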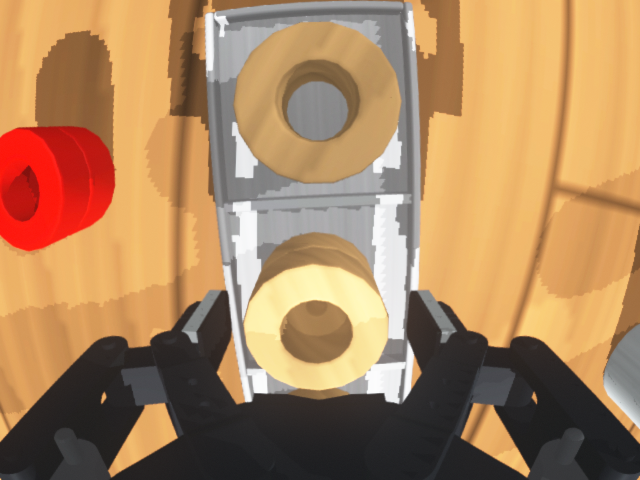

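The jaws straddle the middle foot, at image (317,325), and its narrow step shows inside the hole. The left foot behind it is open right through. I'll close and lift.

```bash
python3 -m crank '[[[0,0,0],[0,0,0]],[[0,0,0],[0,0,0]],[[0,0,0],[0,0,0]],[[0,0,0],[0,0,0]]]' 0;python3 -c "
from h import *
st()";  python3 -m crank '[[[0,0,-0.3],[0,0,0]],[[0,0,-0.6],[0,0,0]],[[0,0,-0.6],[0,0,0]],[[0,0,-0.3],[0,0,0]],[[0,0,0],[0,0,0]]]';python3 -c "
from h import *
st();p,d,W=wsnap('w16');plan([.566,-.311,.15],1.53)
# box walls
W=cloud('top',np.load('pics/top0.npy'));m=(W[...,2]>.034)&(W[...,2]<.046)&(abs(W[...,0]-.566)<.1)&(abs(W[...,1]+.311)<.1)
print(cv2.minAreaRect((W[m][:,:2]*1000).astype(np.float32)))
W=cloud('scene',np.load('pics/scene0.npy'));m=(W[...,2]>.034)&(W[...,2]<.046)&(abs(W[...,0]-.566)<.1)&(abs(W[...,1]+.311)<.1)
print(cv2.minAreaRect((W[m][:,:2]*1000).astype(np.float32)))"
```

```text
clock: 22.95
eef_pos: [0.5039, -0.0097, 0.0501]
eef_rot: [2.084, 2.346, 0.003]
contact_force: [-0.0, 0.5, -1.0]
grip_width: 0.0519
t 22.95 pos [ 0.5039 -0.0097  0.0501] xang 1.6892 zdir [ 0.004 -0.001 -1.   ] F [-0.   0.5 -1. ] g 0.0519 q [-0.28 -0.13 -0.51  1.18  0.    1.17]
clock: 23.58
eef_pos: [0.5033, -0.0095, 0.1451]
eef_rot: [2.084, 2.346, 0.004]
contact_force: [-0.3, 0.0, -1.7]
grip_width: 0.0518
t 23.57 pos [ 0.5033 -0.0095  0.1451] xang 1.6892 zdir [ 0.004 -0.001 -1.   ] F [-0.3  0.  -1.7] g 0.0518 q [-0.28 -0.19 -0.39  1.37  0.    1.17]
pos [ 0.5029 -0.0094  0.1443] n 7 clock 23.62
[[-0.877, 0.077, -0.015], [0.004, 0.001, 0.217]]
[[-0.875, 0.097, -0.015], [0.004, 0.001, 0.217]]
[[-0.872, 0.117, -0.016], [0.004, 0.001, 0.217]]
[[-0.87, 0.137, -0.016], [0.004, 0.001, 0.217]]
[[-0.866, 0.157, -0.016], [0.004, 0.001, 0.217]]
[[-0.862, 0.176, -0.016], [0.004, 0.001, 0.217]]
[[-0.858, 0.196, -0.016], [0.004, 0.001, 0.217]]
((573.9090576171875, -307.3347473144531), (151.25173950195312, 150.45252990722656), 86.82591247558594)
((573.3909912109375, -304.2738342285156), (154.53294372558594, 154.13204956054688), 87.5049819946289)
```

View pics/w16.png

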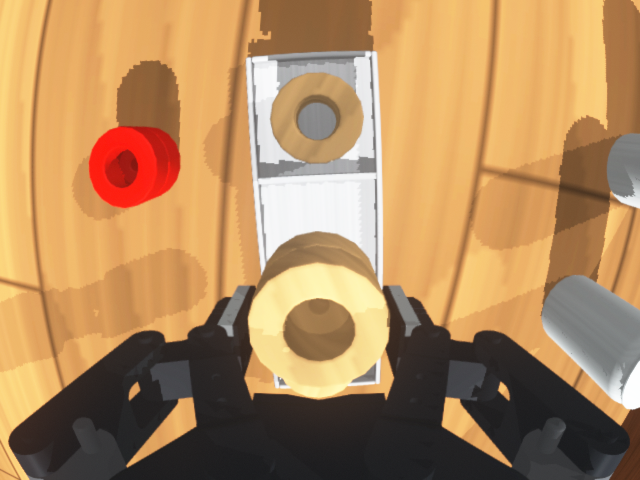

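The middle foot is held square, image (318,320), and clear of the tray. The box centre comes out at (0.574, -0.307). I'll carry it there.

```bash
python3 -m crank '[[[-0.8,0.1,0],[0,0,0.22]],[[-0.87,0.12,0],[0,0,0.22]],[[-0.87,0.14,0],[0,0,0.22]],[[-0.87,0.16,0],[0,0,0.22]],[[-0.87,0.18,0],[0,0,0.22]],[[-0.86,0.2,0],[0,0,0.22]],[[-0.5,0.2,0],[0,0,0.22]],[[0,0,0],[0,0,0]]]' |grep -E "pos|force";python3 -c "
from h import *
st();plan([.5735,-.307,.1],1.53)"
```

```text
eef_pos: [0.5695, -0.2944, 0.1304]
contact_force: [0.0, -0.3, -2.0]
t 24.62 pos [ 0.5695 -0.2944  0.1304] xang 1.5243 zdir [-0.01   0.009 -1.   ] F [ 0.  -0.3 -2. ] g 0.0518 q [-0.68  0.26  0.04  1.37  0.    0.94]
pos [ 0.5695 -0.2944  0.1304] n 1 clock 24.62
[[-0.254, 0.097, 0.606], [-0.096, -0.078, -0.054]]
```

```bash
python3 -m crank '[[[-0.25,0.09,0.2],[-0.1,-0.08,0]],[[0,0,0.2],[0,0,0]],[[0,0,0],[0,0,0]]]' |grep -E "pos|force";python3 -c "
from h import *
st();plan([.5735,-.307,.06],1.53)
p,d=optics.snapshot('scene'); cv2.imwrite('pics/s17.png',cv2.resize(p[140:300,90:290,::-1],(750,600)))"
```

```text
eef_pos: [0.5723, -0.3051, 0.1063]
contact_force: [-1.0, -0.4, -1.2]
t 25.0 pos [ 0.5723 -0.3051  0.1063] xang 1.5263 zdir [-0.002  0.002 -1.   ] F [-1.  -0.4 -1.2] g 0.0518 q [-0.69  0.28  0.02  1.31  0.    0.92]
pos [ 0.5723 -0.3051  0.1063] n 1 clock 25.0
[[-0.039, 0.028, 0.925], [-0.021, -0.019, -0.035]]
```

View pics/s17.png

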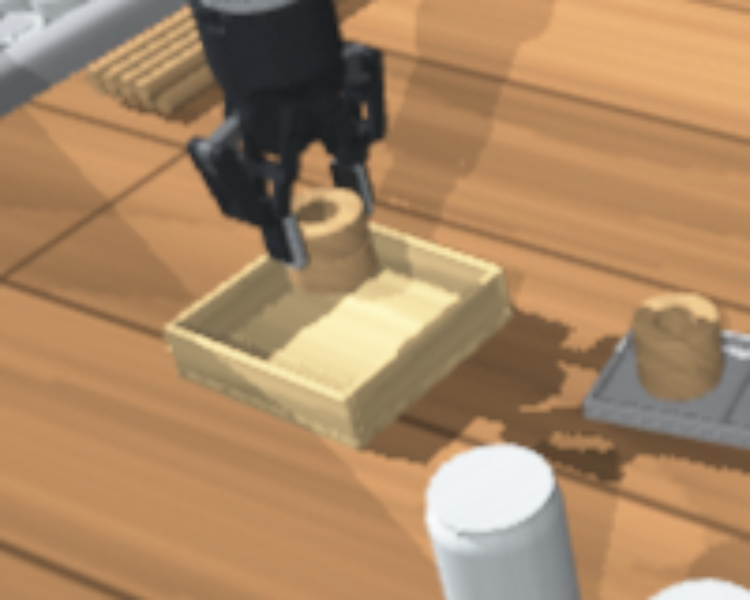

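The foot hangs upright over the box, crop (333,235), still about 60 mm up, so I'm lowering it.

```bash
python3 -m crank '[[[-0.04,0.03,0.3],[0,0,0]],[[0,0,0.25],[0,0,0]],[[0,0,0.2],[0,0,0]],[[0,0,0.1],[0,0,0]]]' |grep -E "pos|force";python3 -m crank '[[[0,0,0.06],[0,0,0]]]' |grep -E "pos|force"
```

```text
eef_pos: [0.5743, -0.3067, 0.062]
contact_force: [0.2, -0.2, -0.8]
eef_pos: [0.5742, -0.3066, 0.0586]
contact_force: [-0.2, -0.6, -2.7]
```

```bash
python3 -m crank '[[[0,0,0.06],[0,0,0]]]' |grep -E "pos|force";python3 -m crank '[[[0,0,0.03],[0,0,0]]]' |grep -E "pos|force";python3 -m crank '[[[0,0,0.02],[0,0,0]]]' |grep -E "pos|force"
```

```text
eef_pos: [0.5743, -0.3067, 0.0556]
contact_force: [0.6, -0.3, -0.3]
eef_pos: [0.5744, -0.3068, 0.0542]
contact_force: [0.4, -0.7, -1.2]
eef_pos: [0.5745, -0.3069, 0.0533]
contact_force: [-0.9, 0.5, -0.9]
```

```bash
python3 -m crank '[[[0,0,0.02],[0,0,0]]]' |grep -E "pos|force";python3 -m crank '[[[0,0,0.02],[0,0,0]]]' |grep -E "pos|force"
```

```text
eef_pos: [0.5746, -0.307, 0.0525]
contact_force: [-0.1, -0.5, -2.1]
eef_pos: [0.5747, -0.307, 0.0521]
contact_force: [-4.9, 2.9, 7.6]
```

```bash
python3 -m crank '[[[0,0,0],[0,0,0]],[[0,0,0],[0,0,0]],[[0,0,-0.02],[0,0,0]],[[0,0,-0.2],[0,0,0]],[[0,0,-0.6],[0,0,0]],[[0,0,-0.8],[0,0,0]],[[0,0,-0.8],[0,0,0]],[[0,0,-0.8],[0,0,0]],[[-0.8,0,0],[0,0,0]],[[-0.8,0,0],[0,0,0]],[[0,0,0],[0,0,0]]]' 0.78;python3 -c "
from h import *
st()
for n in ['scene','top']:
    p,d=optics.snapshot(n); cv2.imwrite(f'pics/{n}18.png',p[:,:,::-1]); W=cloud(n,d); W[d<=0]=9
    disc(W,.045,.06,(.5735,-.307),.05)
    disc(W,.1,.11,(.5045,.338),.04)
    for c in [(.4935,.0702),(.502,-.01),(.513,-.093)]: disc(W,.045,.055,c,.034)
"
```

```text
clock: 27.68
eef_pos: [0.5718, -0.389, 0.2255]
eef_rot: [2.263, 2.17, 0.001]
contact_force: [-0.2, -0.4, 0.1]
grip_width: 0.0665
t 27.68 pos [ 0.5718 -0.389   0.2255] xang 1.5289 zdir [ 0.005 -0.004 -1.   ] F [-0.2 -0.4  0.1] g 0.0665 q [-0.79  0.38  0.36  1.54  0.    0.83]
239 z 0.05 mean [ 0.5766 -0.3027] encl [ 0.5755 -0.3057] 0.0291 hullfit [ 0.5741 -0.305 ] 0.0274
105 z 0.1043 mean [0.5063 0.3395] encl [0.5045 0.3396] 0.0122 hullfit [0.5046 0.3397] 0.0115
258 z 0.0487 mean [0.4949 0.0724] encl [0.493  0.0719] 0.0285 hullfit [0.4931 0.0723] 0.0268
few 0
225 z 0.0487 mean [ 0.5143 -0.0905] encl [ 0.5133 -0.0907] 0.0276 hullfit [ 0.5131 -0.0911] 0.0264
282 z 0.0507 mean [ 0.5745 -0.3062] encl [ 0.574  -0.3066] 0.0273 hullfit [ 0.5747 -0.3068] 0.0264
79 z 0.1039 mean [0.5047 0.3366] encl [0.5046 0.3368] 0.0124 hullfit [0.505  0.3371] 0.0116
244 z 0.0486 mean [0.4943 0.0694] encl [0.4937 0.0698] 0.0265 hullfit [0.4937 0.0698] 0.0258
few 0
261 z 0.0484 mean [ 0.5129 -0.0936] encl [ 0.513  -0.0938] 0.0268 hullfit [ 0.5132 -0.0937] 0.026
```

View pics/scene18.png

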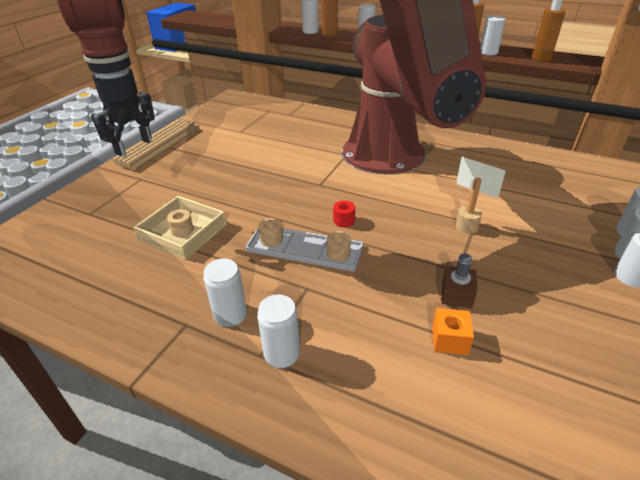

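View pics/top18.png

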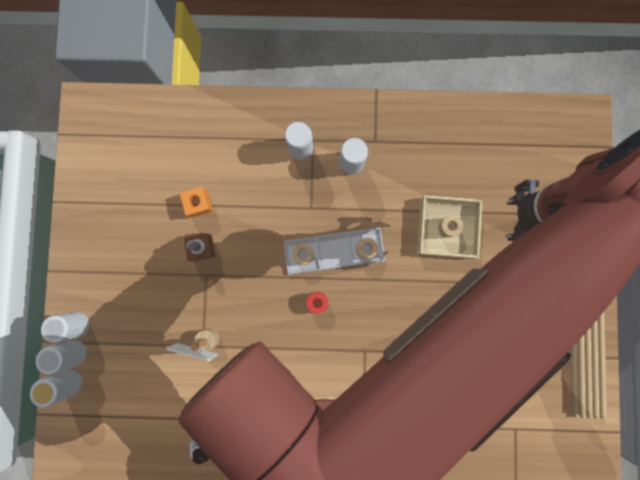

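Both views show everything in place:
- **Gauge:** upright in the dark stand, top (196,246).
- **Good feet:** standing in the left and right compartments, (303,254) and (368,247).
- **Reject:** upright on the box floor at (452,226), with its top at z 0.05.
- **Bystanders and robot:** the cans, sign and look-alikes haven't moved, and the gripper is clear.

I'm handing the job in.

```bash
python3 -c "
from cell import robot
print(robot.sign_off(), robot.read_state()['clock'])"
```

```text
the job is handed in; nothing more can be done
the job is handed in; nothing more can be done
```

The job is done and handed in, at about 27.8 s on the clock. I tried the gauge in all three feet, left to right:

| Foot | Result | TCP height where it stopped | Where it is now |
|---|---|---|---|
| Left | Good, flange home | 0.095 m | Standing in the tray |
| Middle | Tight, stopped 20 mm higher | 0.115 m | Upright in the plywood box |
| Right | Good, flange home | 0.095 m | Standing in the tray |

- **Gauge:** it is back in the dark stand with its flange on the block. Its handle top measured the same height as at the start.
- **Last checks:** the top and scene cameras agreed to about 2–3 mm. The rejected foot's top is at z of about 0.05 m, about right for standing on the box floor. The good feet are within 1 mm of where they began on the top camera. The cans, sign and look-alikes look unmoved in the pictures.
- **Contact force:** seating the gauge in the left foot took a short press of about 21 N, because the last step was coarser than it should have been. The later contacts read about 12 N or less.

No check failed.

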